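Open the plug jar in the bracing block and hold its cap over it

TASK

Stand the square glass jar, cap still on, in the square recess of the plywood block so that the block keeps it from turning. Then unscrew its tight cap anticlockwise until it comes free, lift it off and finish while holding it level, two to three centimetres above the open mouth; the jar stays seated in the block. Keep the jar upright throughout and leave the other things on the bench where they are.

Things in the scene. Friction and masses are not known exactly. Their poses are not given: they have to be found in the camera images.
- jar: Square glass jar of wooden dowel plugs, loose, about 0.33 kg. Body 60 x 60 mm, 75 mm tall (its lowest 5 mm only 56 x 56), then a round neck 45 mm across. Origin at the centre of its underside, z up, x and y square to its sides. 111 mm tall with its cap on. 10 mm of bare neck show between shoulder and cap. It can be lifted and carried by the cap, which is locked on.
- jar_mouth (a point): Centre of the jar's mouth, 105 mm above the jar's underside: the top of the rubber sealing ring on the rim while the jar is shut. With the cap off the springy ring stands 4 mm higher.
- cap: The square jar's black round twist-off cap, 50 g, 62 mm across (ribs add 1 mm a side), 26 mm tall, closed on top. Origin at the centre of its LOWER edge, z up; shut, that is 85 mm above the jar's underside. Held from above with the fingertips no lower than this edge, the grip clears the jar's shoulder.
- cap_top (a point): Centre of the cap's top. The cap is tight: 0.3 to 0.6 N m to turn, as the springy ring pushes it up with about 30 N. It opens anticlockwise seen from above: turned relative to the jar from its start, its three lugs part from the neck's after 35 to 50 degrees and meet a stop at about 80, so turn 65; it then pushes up with 15 N, rises 3 mm if let, and lifts straight off. Clockwise it stays locked.
- brace: Plywood bracing block screwed to the bench, 130 x 130 x 30 mm, with a square recess in the middle of its top, 64 x 64 mm, 24 mm deep, square to the block's sides. A jar standing in it has about 4 degrees of turning play either way. Origin at the centre of its underside, z up, x and y square to its sides.
- brace_seat (a point): Centre of the floor of the recess, 6 mm above the bench, 24 mm below the block's top. The seated jar's underside rests here.
- round_jar: bystander: round closed glass jar with a round screwed-on lid, 74 mm across, 110 mm tall; origin at the centre of its underside
- wrench: bystander: steel wrench lying flat, 190 mm long; origin at the middle of its underside
- glue_bottle: bystander: white round bottle, 60 mm across, 190 mm tall; origin at the centre of its underside
- push_block: bystander: wooden push block 220 x 85 mm with a looped wooden handle, about 85 mm tall; origin at the centre of its underside
- stop_board: bystander: light wooden board 160 x 120 x 18 mm with two black toggle handles, 60 mm tall; origin at the centre of its underside
- brush: bystander: bench brush lying flat; origin at the middle of its underside
- screw_tray: bystander: open steel tray of brass screws, 130 x 100 x 35 mm; origin at the centre of its underside
Mind the look-alikes: they are no part of the job. Of the things shaped like the cap, the black one is meant.

How it is judged:
By the outcome, as a careful person would: the job done as asked, in the order asked, and still so for the second after the job is handed in, while the arm keeps its last pose, push and grip.
It also fails if it takes over 48 s, if anything falls off the work surface, if the arm or the gripper's body presses on something with over 40 N, if the wrist force passes 120 N, or if a joint passes its speed limit or range.

ROBOT

A 6-joint arm with a two-finger parallel gripper is mounted at the origin on the work surface. World frame = base frame: x ahead of the robot, y to its left, z up, the work surface at z = 0. Lengths are in m, angles in rad, forces in N, time in s.
With the tool pointing down it reaches from about 0.35 to 0.975 m from the base axis. Payload 7.1 kg.
Tool frame: the origin (TCP) lies midway between the tips of the shut fingers; the grasp point (between the pads) lies 19 mm behind it; z points along the fingers, x is the direction in which the jaws open and shut, and the axes are right-handed (so a half turn about z gives the same grasp; the last joint's range is limited). The gripper opens to 88 mm and grips with 3 to 60 N. Pads are 20 mm wide; open, the fingers measure 115 mm over their backs; the gripper's body (75 mm by 178 mm) begins 61 mm behind the grasp point.
Start: joints at [-1.156, 0.423, 1.63, -0, 1.089, -0.019], TCP at [0.263, -0.567, 0.223] pointing down, gripper open.
Joint ranges: [-3, 3], [-0.9, 2.11], [0.09, 2.58], [-1.31, 4.45], [0.11, 2.69], [-2.54, 2.54]. Speed limits (rad/s): [2.39, 2.39, 3.01, 3.14, 3.14, 3.14].

INTERFACE

Orientations are given as a unit quaternion [w, x, y, z].
In Python, from station import move_pose, movel, movej, command_gripper, wait, inverse_kinematics, read_camera, camera_info, MotionError, job_done, get_time, get_joint_pos, get_qvel, get_effort, get_tcp_pos, get_ee_rot, get_ft_force, get_ft_torque, get_grip_width gives the robot as it stands. Calls block until the motion is done:
- move_pose(position, orientation): joint-space move of the TCP to a pose.
- movel(position, frame=None, v=0.15, until_force=None): straight line of the TCP; frame=None keeps the orientation; v is the mean speed in m/s. With until_force (N) it stops when the force on the tool has changed by that much, and returns True; else False.
- movej(angles): joint-space move.
- command_gripper(opening): opening from 0.0 (shut) to 1.0 (fully open); the grip force is fixed at half the most; returns when the fingers have stopped.
- wait(seconds).
- inverse_kinematics(position, orientation): joint angles nearest the present ones, or None.
- read_camera(name): name is "scene" or "top"; returns the picture (384x512x3 uint8, red, green, blue); there is no depth.
- camera_info(name): a dict with "intrinsics" (3x3 intrinsics, pixels), "dist" ([k1, k2, p1, p2, k3] as OpenCV has them; the pictures are not rectified), "T" (4x4, takes a point from camera to world coordinates). Camera axes: x right, y up, looking along -z (the intrinsics and any distortion apply to the point x, -y, -z); pixel columns grow to the right and rows downward; lengths in m; the calibration is good to about 2 mm. A picture is of the moment at which its call begins. camera_info takes no time and is no camera call.
A pose or a line that the arm cannot do raises MotionError and nothing moves.
- job_done(): hands the job in, once; it reports no verdict.
Readings, each from a call of its own:
- get_time(): time.
- get_joint_pos(): joint angles.
- get_qvel(): joint speeds.
- get_effort(): joint torques, N m.
- get_tcp_pos(): TCP position.
- get_ee_rot(): TCP orientation.
- get_ft_force(): force on the tool from outside, world axes, zero at the start.
- get_ft_torque(): the same for the moment, N m.
- get_grip_width(): opening from 0.0 (shut) to 1.0 (fully open).
Only numpy, scipy, OpenCV 4.12 (cv2) and the standard library are available. Lean on these libraries where they do the work, as an engineer would, in place of code of your own. Each camera call takes 0.05 s, during which the arm holds its last target. There are 200 camera calls.

## Working session

There is one attempt and no reset: what is moved stays moved. The work goes in short steps, each a Python script; the robot and the scene stay as the last script left them, time stands still between calls to the robot, and variables do not carry over. Pictures are saved under pics/ and viewed, about 8 in all and at most 12, crops included, and the job is handed in when it is done.

```bash
mkdir -p pics; ls; python3 - <<'E'
from station import *
import cv2
for n in("scene","top"):
    im=read_camera(n); cv2.imwrite(f"pics/{n}0.png",im[:,:,::-1]); i=camera_info(n); print(n,i)
print(get_time(),get_ee_rot(),get_grip_width())
E
```

```text
pics
scene {'intrinsics': array([[393.72422533,   0.        , 247.82978843],
       [  0.        , 393.72422533, 185.11125183],
       [  0.        ,   0.        ,   1.        ]]), 'dist': array([-0.12666513,  0.        ,  0.        ,  0.        ,  0.        ]), 'T': array([[ 0.01739316, -0.65544498,  0.75504262,  1.46821684],
       [ 0.99984728,  0.01011676, -0.01425022, -0.03490538],
       [ 0.00170165,  0.75517517,  0.65552084,  0.88301463],
       [ 0.        ,  0.        ,  0.        ,  1.        ]])}
top {'intrinsics': array([[451.43061507,   0.        , 255.3489858 ],
       [  0.        , 451.43061507, 194.20928325],
       [  0.        ,   0.        ,   1.        ]]), 'dist': array([-0.13031447,  0.        ,  0.        ,  0.        ,  0.        ]), 'T': array([[ 0.0030448 ,  0.98890586, -0.14851238,  0.3683618 ],
       [-0.99998972,  0.00351023,  0.0028719 ,  0.0019493 ],
       [ 0.00336135,  0.14850211,  0.98890638,  1.36624103],
       [ 0.        ,  0.        ,  0.        ,  1.        ]])}
0.1 [-3.48220069e-04  8.42714785e-01 -5.38359891e-01 -5.45946018e-04] 0.9998475881800553
```

View pics/top0.png

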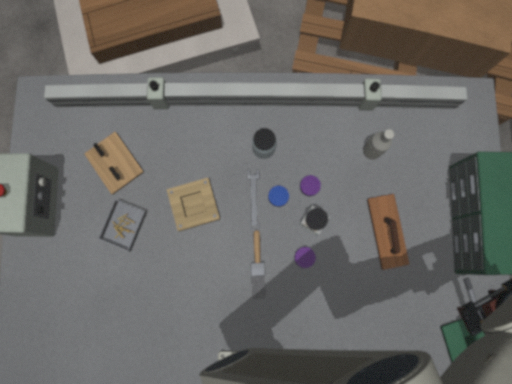

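View pics/scene0.png

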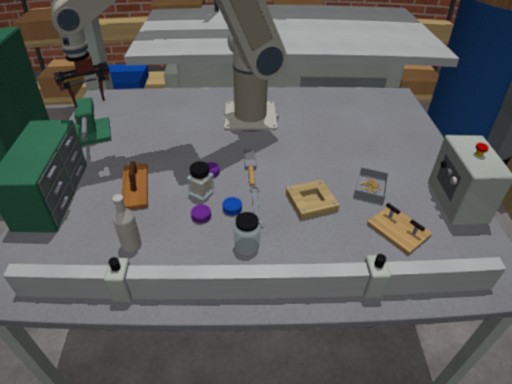

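The top view shows the jar's black cap at (316,217) with purple and blue loose caps around it. The brace is at (193,204) and the round jar at (264,140). I'll enlarge both.

```bash
python3 - <<'E'
import cv2,numpy as np
a=cv2.imread("pics/top0.png"); s=cv2.imread("pics/scene0.png")
f=lambda im,x,y,w,h,k:cv2.resize(im[y:y+h,x:x+w],None,fx=k,fy=k,interpolation=cv2.INTER_CUBIC)
A=np.hstack([f(a,160,170,66,66,6),f(a,283,185,66,66,6)])
B=np.hstack([f(s,280,175,66,33,6),f(s,170,155,66,33,6)])
B=np.hstack([f(s,280,172,66,34,6),f(s,175,158,66,34,6)])
cv2.imwrite("pics/crop1.png",np.vstack([A,B])[:600])
E
```

```text
(no output)
```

View pics/crop1.png

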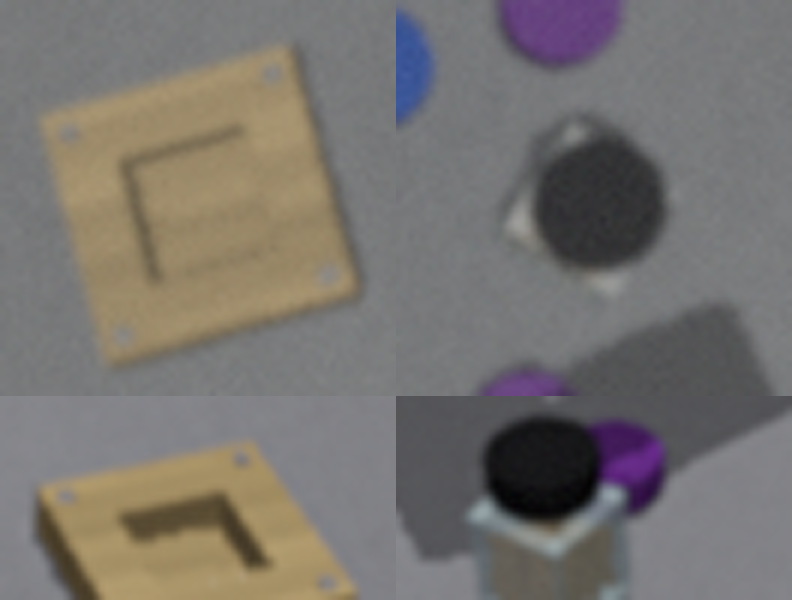

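```bash
cat > h.py <<'E'
from station import *
import numpy as np, cv2
from scipy.spatial.transform import Rotation as R
def px2w(n,p,z):
    i=camera_info(n); T=i["T"]
    u=cv2.undistortPoints(np.array(p,float).reshape(-1,1,2),i["intrinsics"],i["dist"]).reshape(-1,2)
    d=np.c_[u[:,0],-u[:,1],-np.ones(len(u))]@T[:3,:3].T; o=T[:3,3]
    return o+d*((z-o[2])/d[:,2])[:,None]
def quat(yaw): # tool down, tool x at yaw (rad)
    return np.roll((R.from_euler('z',yaw)*R.from_euler('x',np.pi)).as_quat(),1)
def yaw():
    x=R.from_quat(np.roll(get_ee_rot(),-1)).apply([1,0,0]); return np.arctan2(x[1],x[0])
def crop(x,y,w,h,n,k,name,im=None):
    im=read_camera(n)[:,:,::-1] if im is None else im
    c=cv2.resize(im[y:y+h,x:x+w],None,fx=k,fy=k,interpolation=cv2.INTER_CUBIC); 
    if name: cv2.imwrite(f"pics/{name}.png",c)
    return c
E
python3 - <<'E'
from h import *
np.set_printoptions(precision=4,suppress=True)
g=lambda p,o:np.array(p)/6-.42+o
def edges(c):
    return [round(np.degrees(np.arctan2(*(c[(k+1)%len(c)]-c[k])[[1,0]])),1) for k in range(len(c))],[round(np.linalg.norm(c[(k+1)%len(c)]-c[k]),4) for k in range(len(c))]
b=px2w("top",g([(41,117),(295,44),(358,295),(108,365)],[160,170]),.03); print("brace",b.mean(0),edges(b))
c=px2w("top",g([(204,202),(139,202),(269,202),(204,137),(204,267)],[283,185]),.111);print("cap",c)
s=px2w("top",g([(182,115),(114,232),(216,297)],[283,185]),.075);print("shoulder",s,edges(s))
t=px2w("scene",g([(74,116),(157,157),(229,94)],[175,158]),.075);print("shoulder scene",t,edges(t), (t[0]+t[2])/2)
t=px2w("scene",g([(146,55)],[175,158]),.111);print("cap scene",t)
t=px2w("scene",g([(42,92),(254,47)],[280,172]),.03);print("brace sc",t)
for y in range(-180,180,15):
    o=[]
    for P in (c[0],b.mean(0)):
        q=inverse_kinematics([P[0],P[1],.12],quat(np.radians(y))); o.append(None if q is None else round(q[5],2))
    print(y,o,end=' ')
E
```

```text
brace [0.5398 0.1846 0.03  ] ([np.float64(-73.6), np.float64(-165.1), np.float64(106.0), np.float64(16.7)], [np.float64(0.1327), np.float64(0.1307), np.float64(0.1285), np.float64(0.1297)])
cap [[ 0.4895 -0.1733  0.111 ]
 [ 0.4894 -0.1428  0.111 ]
 [ 0.4895 -0.2038  0.111 ]
 [ 0.52   -0.1737  0.111 ]
 [ 0.4591 -0.1728  0.111 ]]
shoulder [[ 0.535  -0.1683  0.075 ]
 [ 0.4784 -0.1348  0.075 ]
 [ 0.4474 -0.1834  0.075 ]] ([np.float64(149.4), np.float64(-122.6), np.float64(9.8)], [np.float64(0.0657), np.float64(0.0577), np.float64(0.0889)])
shoulder scene [[ 0.4943 -0.2126  0.075 ]
 [ 0.5287 -0.1654  0.075 ]
 [ 0.477  -0.1302  0.075 ]] ([np.float64(53.9), np.float64(145.7), np.float64(-78.2)], [np.float64(0.0584), np.float64(0.0625), np.float64(0.0842)]) [ 0.4857 -0.1714  0.075 ]
cap scene [[ 0.4879 -0.1715  0.111 ]]
brace sc [[0.4967 0.1111 0.03  ]
 [0.4602 0.2344 0.03  ]]
-180 [None, None] -165 [np.float64(2.52), None] -150 [np.float64(2.25), None] -135 [np.float64(1.99), None] -120 [np.float64(1.73), np.float64(2.4)] -105 [np.float64(1.47), np.float64(2.14)] -90 [np.float64(1.21), np.float64(1.88)] -75 [np.float64(0.95), np.float64(1.62)] -60 [np.float64(0.68), np.float64(1.36)] -45 [np.float64(0.42), np.float64(1.09)] -30 [np.float64(0.16), np.float64(0.83)] -15 [np.float64(-0.1), np.float64(0.57)] 0 [np.float64(-0.36), np.float64(0.31)] 15 [np.float64(-0.62), np.float64(0.05)] 30 [np.float64(-0.89), np.float64(-0.21)] 45 [np.float64(-1.15), np.float64(-0.48)] 60 [np.float64(-1.41), np.float64(-0.74)] 75 [np.float64(-1.67), np.float64(-1.0)] 90 [np.float64(-1.93), np.float64(-1.26)] 105 [np.float64(-2.2), np.float64(-1.52)] 120 [np.float64(-2.46), np.float64(-1.79)] 135 [None, np.float64(-2.05)] 150 [None, np.float64(-2.31)] 165 [None, None]
```

```bash
python3 - <<'E'
from h import *
np.set_printoptions(precision=4,suppress=True)
q=quat(0.0)
move_pose([.4885,-.1724,.17],q)
print(get_time(),get_tcp_pos(),get_joint_pos())
print(movel([.4885,-.1724,.088],v=.08,until_force=8))
print(get_tcp_pos()); command_gripper(0); print(get_grip_width()*88,get_ft_force())
movel([.4885,-.1724,.17],v=.1); print(get_time(),get_ft_force(),get_ft_torque())
move_pose([.540,.185,.15],quat(np.radians(-40)))
print(get_time(),get_tcp_pos(),get_ft_force(),get_grip_width()*88)
im=read_camera("scene")[:,:,::-1]; cv2.imwrite("pics/s1.png",im); t=read_camera("top")[:,:,::-1]; cv2.imwrite("pics/t1.png",t)
a=crop(262,130,100,100,"scene",6,None,im); cv2.imwrite("pics/c2.png",a)
E
```

```text
1.775 [ 0.4886 -0.1732  0.1702] [-0.3636  0.3402  1.9053 -0.0002  0.8956 -0.3621]
False
[ 0.4889 -0.1725  0.0884]
62.313092051131804 [1.678  0.8037 1.8306]
4.45 [ 1.2258  0.0242 -3.9234] [-0.0193 -0.0838 -0.0532]
5.8083 [0.5399 0.1843 0.1497] [-0.5033 -0.4271 -2.364 ] 62.2919442517481
```

View pics/c2.png

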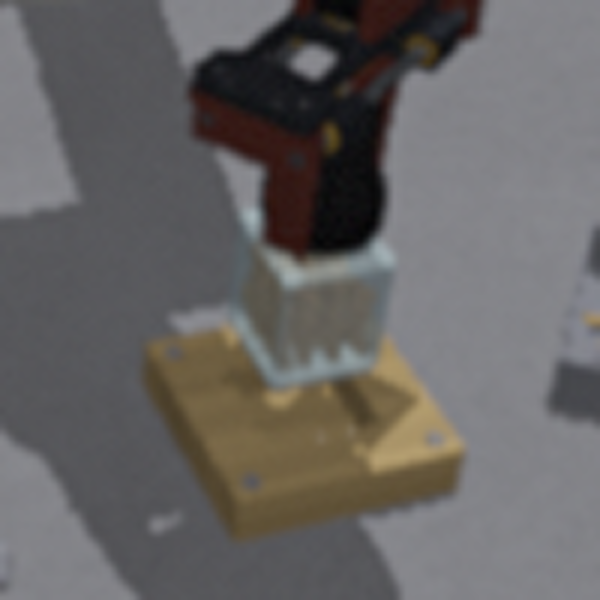

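The jar hangs level about 30 mm above the brace. In the 6x crop its shoulder corners are at (245,213), (283,280) and (397,258), and the brace's top corners are at (148,345), (237,512) and (464,450).

```bash
python3 - <<'E'
from h import *
np.set_printoptions(precision=4,suppress=True)
g=lambda p:np.array(p)/6-.42+[262,130]
def e(n,p,z):
    c=px2w("scene",g(p),z); d=np.diff(c,axis=0); print(n,c[:,:2].tolist(),"mid",(c[0]+c[-1])/2,np.degrees(np.arctan2(d[:,1],d[:,0])),np.linalg.norm(d,axis=1))
e("shoulder",[(245,213),(283,280),(397,258)],.137)
e("bottom",[(236,318),(272,385),(380,362)],.064)
e("brace",[(148,345),(237,512),(464,450)],.03)
t=cv2.imread("pics/t1.png"); crop(160,150,75,75,"top",8,"c3",t)
E
```

```text
shoulder [[0.5174118467309633, 0.15108548689293655], [0.5714736524096149, 0.1634138270131893], [0.5549598918945323, 0.2235632931545692]] mid [0.5362 0.1873 0.137 ] [ 12.8461 105.352 ] [0.0554 0.0624]
bottom [[0.5151084834521962, 0.1532597202303646], [0.5685893176867327, 0.1656304425830088], [0.551645730696086, 0.22498975331409582]] mid [0.5334 0.1891 0.064 ] [ 13.0241 105.9309] [0.0549 0.0617]
brace [[0.49753011795429536, 0.10987819547296203], [0.6268234354150322, 0.14359633620193946], [0.5836689543950592, 0.2689041930777185]] mid [0.5406 0.1894 0.03  ] [ 14.6165 109.0031] [0.1336 0.1325]
```

View pics/c3.png

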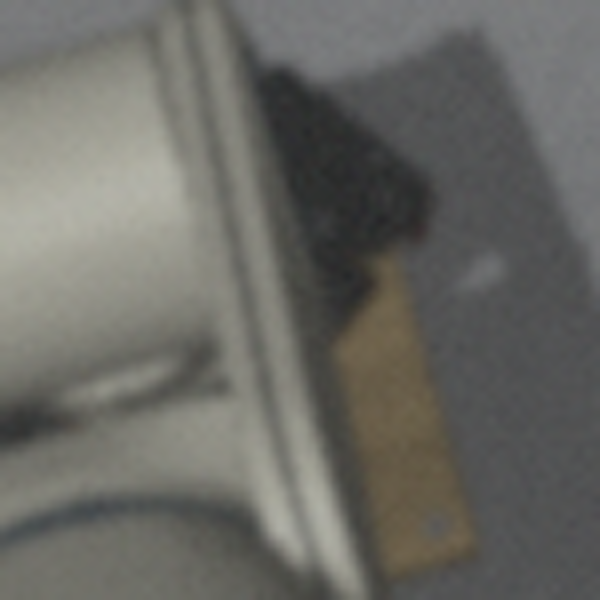

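```bash
cat >> h.py <<'E'
def proj(n,P):
    i=camera_info(n); T=i["T"]; c=(np.asarray(P)-T[:3,3])@T[:3,:3]; c=c*[1,-1,-1]
    return cv2.projectPoints(c,np.zeros(3),np.zeros(3),i["intrinsics"],i["dist"])[0].reshape(-1,2)
def sq(c,a,s,z):
    r=np.radians(a+45+90*np.arange(4)); return np.c_[c[0]+s/2**.5*np.cos(r),c[1]+s/2**.5*np.sin(r),np.full(4,z)]
def draw(im,n,P,off,k,col):
    p=((proj(n,P)-off+.5)*k-.5); cv2.polylines(im,[np.round(p*16).astype(int)],True,col,1,cv2.LINE_AA,4)
E
python3 - <<'E'
from h import *
a=crop(282,150,60,75,"scene",8,None,cv2.imread("pics/s1.png")); o=[282,150]
for s,z in((.13,.03),(.13,0),(.064,.03)): draw(a,"scene",sq([.5398,.1846],16.2,s,z),o,8,(0,0,255))
for s,z in((.06,.137),(.06,.067),(.056,.062)): draw(a,"scene",sq([.5399,.1843],15,s,z),o,8,(0,255,0))
b=crop(165,172,60,75,"top",8,None,cv2.imread("pics/top0.png"));b=b[:600,:320*1] if 0 else crop(160,170,66,66,"top",5,None,cv2.imread("pics/top0.png"))
for s,z in((.13,.03),(.064,.03)): draw(b,"top",sq([.5398,.1846],16.2,s,z),[160,170],5,(0,0,255))
c=np.zeros((600,330,3),np.uint8);c[:330]=b
s0=crop(280,172,66,54,"scene",5,None,cv2.imread("pics/scene0.png"))
for s,z in((.13,.03),(.13,0),(.064,.03)): draw(s0,"scene",sq([.5398,.1846],16.2,s,z),[280,172],5,(0,0,255))
c[330:]=s0[:270]
cv2.imwrite("pics/ov.png",np.hstack([a,c])[:, :800])
E
```

```text
(no output)
```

View pics/ov.png

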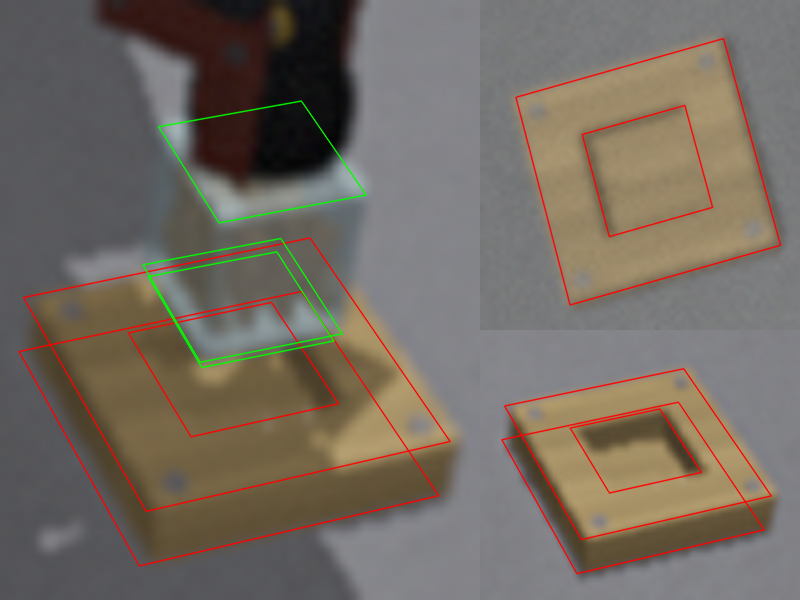

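The scene overlay puts the brace about 3 mm further along +y than the jar. The top camera gives about 1 mm, so I'll shift y by +2.2 mm and yaw by +1°. I'll descend guarded; the tapered foot allows 4 mm.

```bash
python3 - <<'E'
from h import *
np.set_printoptions(precision=4,suppress=True)
q=quat(np.radians(-39)); x,y=.540,.1867
movel([x,y,.14],q,v=.05)
f0=get_ft_force();print(get_tcp_pos(),f0,get_ft_torque())
for z in(.112,.094):
    h=movel([x,y,z],q,v=.03,until_force=10)
    print(z,h,get_tcp_pos(),get_ft_force()-f0,get_ft_torque(),get_time())
    if h: break
crop(282,150,75,75,"scene",8,"c4")
E
```

```text
[0.5397 0.1863 0.1394] [ 0.1869 -0.3705 -3.1618] [-0.0315  0.0071  0.0404]
0.112 False [0.54   0.1867 0.1121] [-0.6304  0.2171  0.043 ] [-0.0003 -0.021   0.0176] 7.3417
0.094 True [0.5404 0.1869 0.0941] [0.1396 0.887  6.8356] [ 0.1318  0.1953 -0.0562] 7.95
```

View pics/c4.png

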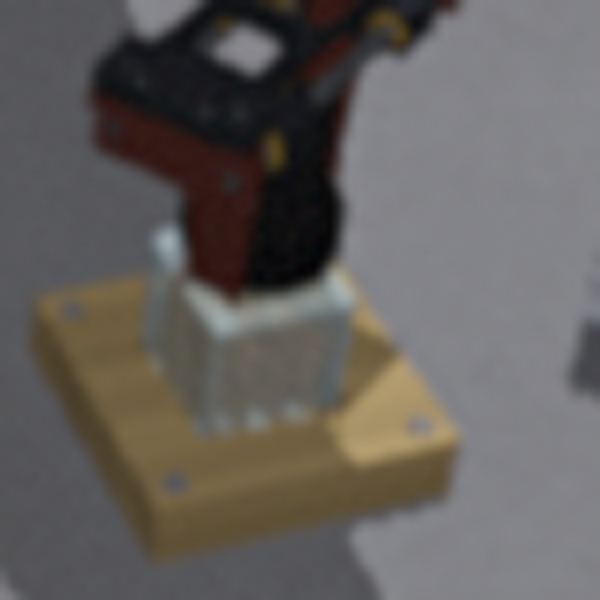

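The jar is seated: contact came at TCP z 0.0941 against 0.094 predicted, and it stands square in the recess. Next I turn anticlockwise in steps, watching the moment.

```bash
python3 - <<'E'
from h import *
np.set_printoptions(precision=2,suppress=True)
p=[.5402,.1868,.0938]
for d in list(range(4,71,6)):
    move_pose(p,quat(np.radians(-39+d)))
    print(d,round(np.degrees(yaw())+39,1),get_ft_torque(),get_ft_force(),get_tcp_pos()[2]*1e3,round(get_grip_width()*88,2),round(get_time(),2))
crop(282,150,75,75,"scene",8,"c5")
E
```

```text
4 3.9 [ 0.43 -0.07 -0.02] [1.36 2.09 4.07] 94.26624607575066 61.98 8.25
10 9.8 [ 0.26 -0.09 -0.02] [2.52 0.66 5.24] 94.21937062426167 62.2 8.5
16 15.8 [ 0.21 -0.07  0.05] [1.21 1.02 4.84] 94.19434655498846 62.19 8.75
22 21.8 [ 0.11 -0.18  0.03] [0.17 0.1  5.67] 94.23654197326417 61.85 9.0
28 27.8 [ 0.01 -0.03  0.08] [ 0.71 -0.04  7.88] 94.2702708919388 61.92 9.25
34 33.8 [-0.01 -0.04  0.11] [ 0.98 -0.33  8.2 ] 94.51415257019282 61.93 9.5
40 39.9 [-0.12  0.33  0.18] [-0.97  0.24 17.86] 95.7483232093069 61.9 9.75
46 45.8 [-0.17  0.31  0.08] [-0.1  -1.35 19.26] 95.96558614304254 62.35 10.0
52 51.8 [-0.14  0.24  0.06] [-0.11  0.46 19.07] 95.99789645802709 62.2 10.25
58 57.8 [-0.1   0.24  0.12] [ 0.21 -0.75 19.  ] 95.99861730289899 62.07 10.5
64 63.8 [-0.11  0.23  0.04] [-0.73 -0.12 18.95] 96.00496236970062 62.01 10.75
70 69.8 [-0.13  0.27  0.1 ] [-1.04 -0.83 18.11] 95.98962845185305 62.01 11.0
```

View pics/c5.png

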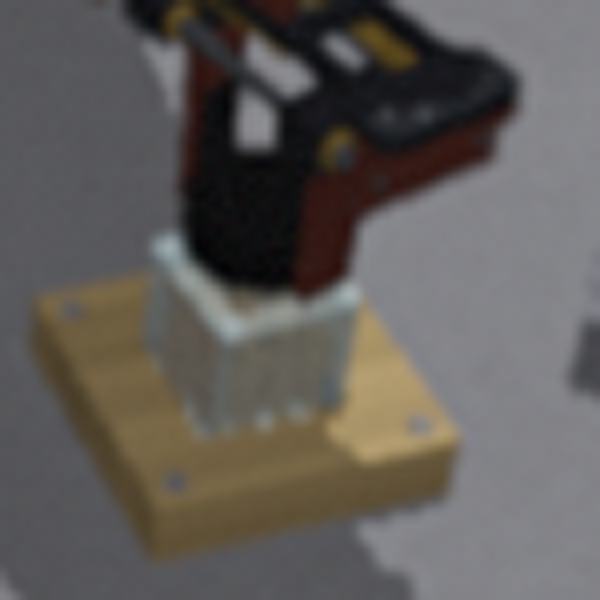

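At 36–40° the upward push jumped by about 10 N and the tool rose 1.5 mm, so the lugs have parted. The turn is now 70° with play. Lifting straight up.

```bash
python3 - <<'E'
from h import *
np.set_printoptions(precision=4,suppress=True)
q=quat(np.radians(31))
for z in(.101,.108,.141):
    movel([.5402,.1868,z],q,v=.03); wait(.2)
    print(z,get_tcp_pos(),get_ft_force(),get_ft_torque(),get_time(),get_ee_rot())
s=read_camera("scene")[:,:,::-1]
o=[282,140];a=crop(*o,60,75,"scene",8,None,s)
b=crop(150,130,150,150,"top",2,None)
c=np.zeros((600,300,3),np.uint8);c[:300]=b;c[300:]=crop(282,150,75,75,"scene",4,None,s)
r=np.linspace(0,2*np.pi,40)
for z,rad,col in((.138,.031,(0,0,255)),(.115,.0225,(0,255,0)),(.111,.0225,(255,0,0))): draw(a,"scene",np.c_[.538+rad*np.cos(r),.1868+rad*np.sin(r),np.full(40,z)],o,8,col)
cv2.imwrite("pics/fin.png",np.hstack([a,c]))
E
```

```text
0.101 [0.54   0.1867 0.1006] [ 0.6806  0.625  -0.781 ] [ 0.0836 -0.3215 -0.0203] 11.6417 [ 0.      0.9637  0.267  -0.0003]
0.108 [0.5403 0.1868 0.1081] [ 1.1815 -0.4057  0.3198] [-0.1094 -0.3146  0.0152] 12.225 [0.     0.9636 0.2672 0.0001]
0.141 [0.5401 0.1868 0.1408] [ 0.7558 -0.6608 -1.8522] [-0.0042 -0.0626 -0.0417] 13.675 [ 0.      0.9636  0.2672 -0.0002]
```

View pics/fin.png

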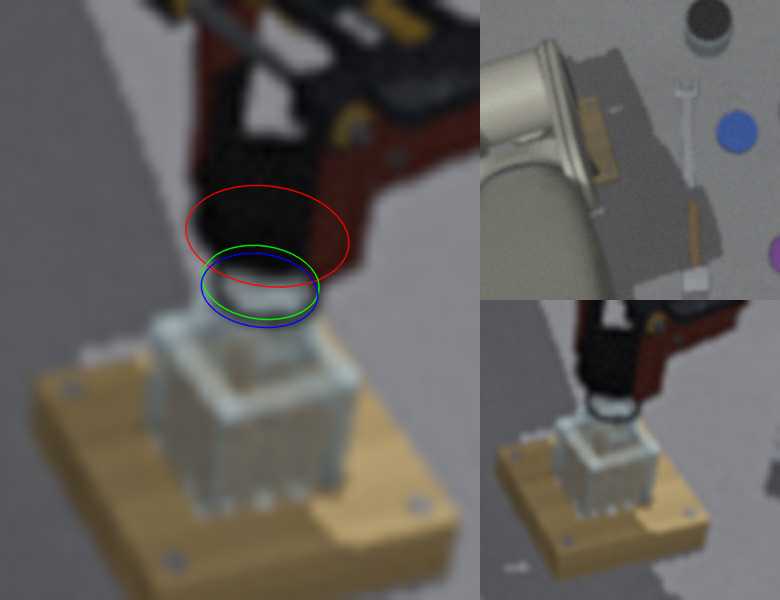

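```bash
python3 - <<'E'
from h import *
s=[read_camera("scene")[:,:,::-1].astype(float) for _ in range(10)]
s=(np.clip(np.mean(s,0)/255,0,1)**.5*255).astype(np.uint8)
print(s[155:190,311:317].mean((1,2)).astype(int).tolist())
o=[302,150];a=crop(*o,32,38,"scene",12,None,s);b=a.copy()
r=np.linspace(0,2*np.pi,60)
for z,rad,col in((.136,.032,(0,255,255)),(.140,.032,(0,0,255)),(.144,.032,(255,0,255)),(.115,.0225,(0,255,0))): draw(b,"scene",np.c_[.540+rad*np.cos(r),.1868+rad*np.sin(r),np.full(60,z)],o,12,col)
cv2.imwrite("pics/z.png",np.hstack([a,b]))
E
```

```text
[150, 126, 81, 54, 59, 61, 61, 61, 60, 61, 61, 60, 59, 57, 55, 53, 52, 49, 82, 131, 165, 181, 184, 169, 135, 141, 165, 168, 168, 166, 160, 156, 158, 171, 186]
```

View pics/z.png

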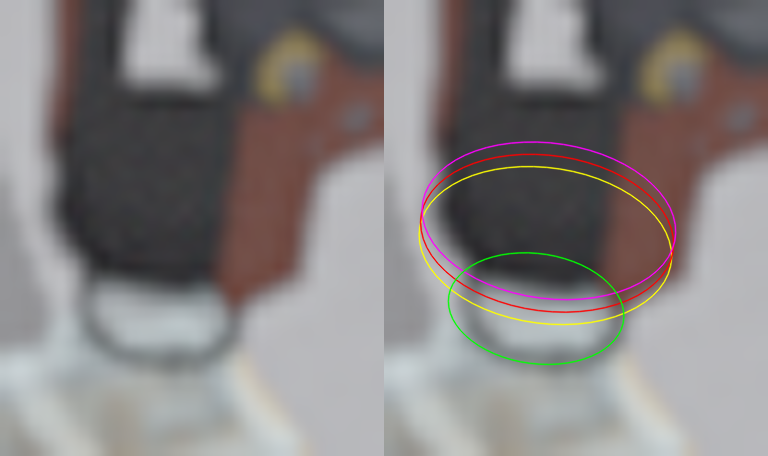

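```bash
python3 - <<'E'
from h import *
def edge(col,lo,hi,rise):
    # sub-pixel crossing of level 60 (linear)
    for i in range(lo,hi):
        a,b=col[i],col[i+1]
        if rise and a<60<=b or (not rise) and a>=60>b: return round(i+(60-a)/(b-a),2)
s={}
for n in("c4","c5"):
    c=cv2.imread(f"pics/{n}.png"); s[n]=(cv2.resize(c,(75,75),interpolation=cv2.INTER_AREA),282,150)
s["now"]=(np.mean([read_camera("scene")[:,:,::-1] for _ in range(10)],0),0,0)
r0=cv2.imread("pics/scene0.png");s["s0"]=(r0,0,0)
for n,(im,x0,y0) in s.items():
    for x in ([308,310,312,314,316] if n!="s0" else [262-66+x for x in(-1,1,3,5,7)]):
        col=im[:,x-x0:x-x0+2].mean((1,2)); 
        a,b=((172-y0,200-y0) if n in("c4","c5") else (165,180) if n=="now" else (164,185))
        print(n,x,[int(v) for v in col[a-14:b]] if x in(312,199) else '',"bottom",(edge(col,a,b,True) or 0)+y0)
r=np.linspace(0,2*np.pi,720)
for n,c,z in(("c4",(.5404,.1869),.091),("c5",(.5402,.1868),.091),("c5+3",(.5402,.1868),.094),("now",(.5401,.1868),.138),("now",(.5401,.1868),.141),("now",(.5401,.1868),.144),("s0",(.4889,-.1725),.085)):
    p=proj("scene",np.c_[c[0]+.0315*np.cos(r),c[1]+.0315*np.sin(r),np.full(720,z)])
    X=[308.5,310.5,312.5,314.5,316.5] if n!="s0" else [195.5,197.5,199.5,201.5,203.5]
    print(n,z,[round(p[np.abs(p[:,0]-x)<.6][:,1].max(),2) for x in X], p[:,0].min().round(1),p[:,0].max().round(1))
E
```

```text
c4 308  bottom 185.37
c4 310  bottom 186.47
c4 312 [107, 59, 26, 23, 26, 31, 33, 28, 23, 21, 22, 26, 30, 33, 34, 32, 33, 34, 31, 26, 25, 24, 23, 22, 19, 18, 15, 22, 51, 90, 124, 140, 135, 114, 99, 97, 96, 95, 96, 94, 93, 92] bottom 186.22
c4 314  bottom 186.14
c4 316  bottom 185.95
c5 308  bottom 184.3
c5 310  bottom 185.57999999999998
c5 312 [79, 54, 53, 79, 107, 124, 131, 133, 132, 117, 77, 31, 12, 13, 15, 13, 14, 13, 14, 14, 16, 14, 14, 13, 11, 10, 11, 28, 62, 88, 107, 131, 146, 137, 113, 98, 93, 93, 95, 95, 94, 93] bottom 185.92000000000002
c5 314  bottom 186.22
c5 316  bottom 186.06
now 308  bottom 172.7
now 310  bottom 173.37
now 312 [69, 81, 89, 97, 91, 62, 26, 12, 14, 15, 14, 15, 15, 15, 14, 14, 14, 12, 11, 11, 10, 9, 32, 78, 113, 129, 136, 119, 71] bottom 173.59
now 314  bottom 173.99
now 316  bottom 174.19
s0 195  bottom 177.98
s0 197  bottom 178.44
s0 199 [133, 133, 133, 132, 133, 133, 130, 118, 101, 88, 77, 53, 27, 20, 23, 22, 24, 23, 23, 23, 24, 23, 23, 18, 14, 13, 9, 10, 33, 73, 110, 137, 149, 141, 116] bottom 178.66
s0 201  bottom 178.47
s0 203  bottom 177.4
c4 0.091 [np.float64(186.81), np.float64(187.44), np.float64(187.77), np.float64(187.85), np.float64(187.8)] 303.3 323.5
c5 0.091 [np.float64(186.8), np.float64(187.4), np.float64(187.73), np.float64(187.81), np.float64(187.75)] 303.2 323.4
c5+3 0.094 [np.float64(186.0), np.float64(186.64), np.float64(186.98), np.float64(187.07), np.float64(187.02)] 303.3 323.6
now 0.138 [np.float64(174.2), np.float64(175.06), np.float64(175.61), np.float64(175.89), np.float64(175.95)] 304.7 325.4
now 0.141 [np.float64(173.39), np.float64(174.25), np.float64(174.81), np.float64(175.1), np.float64(175.17)] 304.7 325.5
now 0.144 [np.float64(172.57), np.float64(173.44), np.float64(173.99), np.float64(174.31), np.float64(174.39)] 304.8 325.7
s0 0.085 [np.float64(179.48), np.float64(179.64), np.float64(179.63), np.float64(179.41), np.float64(178.94)] 189.4 209.0
```

Calibrated against the seated picture, the cap's edge is at about z 0.139–0.140. That is 28–29 mm above the nominal mouth and about 24 mm above the sprung ring. I'll lower it 2 mm to sit mid-band for both readings, then hand in.

```bash
python3 - <<'E'
from h import *
movel([.5401,.1868,.1387],quat(np.radians(31)),v=.02); wait(.4)
print(get_tcp_pos(),get_ft_force(),get_grip_width()*88,abs(get_qvel()).max(),get_time())
print(job_done())
E
```

```text
[0.54011571 0.18680717 0.13873233] [ 0.40938124 -0.35785832 -1.44792267] 62.09410121092999 0.0018531240758090405 15.4417
the job is handed in; nothing more can be done
None
```

I carried the jar by its cap to the plywood block, seated it in the recess, unscrewed the cap and lifted it off. I handed in while holding the cap level above the open mouth, at 15.4 s on the robot's clock.

- **Seating:** the jar touched down with the tool at 94.1 mm, against 94 mm predicted. The picture showed it square in the recess.
- **Unscrewing:** I turned the cap 70° anticlockwise, including the jar's play in the recess. At about 36–40° the upward push jumped by about 10 N and the tool rose 1.5 mm, so the lugs had parted.
- **Lift-off:** the force fell back to about zero during the lift. The picture showed the jar still seated and its open rim clear of the cap.
- **Final height:** I measured the cap's edge against the seated picture, lowered it 2 mm, and did not photograph it again. It should be about 26–27 mm above the nominal mouth, or about 22–23 mm above the sprung ring. The uncertainty is about 1–2 mm.

**Disagreements:**
- The two cameras differed by about 2–3 mm in y; I placed the jar between them and it went in.
- My first reading of the final cap height came out up to 8 mm too high, until I corrected the scene camera's bias of about 1.5 pixels.
- The wrist moment while turning read only 0.02–0.18 N m, below the stated 0.3–0.6. I took it between steps, with the arm at rest, and relied on the force jump and the clean lift instead.

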